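# Fish the fallen towing eye out of the gap on the market stall

### The arm

A 6-joint arm with a two-finger parallel gripper is mounted at the origin on the work surface. World frame = base frame: x ahead of the robot, y to its left, z up, the work surface at z = 0. Lengths are in m, angles in degrees, forces in N, time in s.
With the tool pointing down it reaches from about 0.35 to 0.725 m from the base axis. Payload 6 kg.
Tool frame: the origin (TCP) lies on the centre line of the jaws, within the pads' length; the fingertips stand 14 mm ahead of it and the grasp point (between the pads) lies 5 mm behind it; z points along the fingers, y is the line along which they close (so a half turn about z gives the same grasp; the last joint's range is limited). The gripper opens to 85 mm and grips with 20 to 120 N. Pads are 22 mm wide; open, the fingers measure 114 mm over their backs; the gripper's body (76 mm by 85 mm) begins 54 mm behind the grasp point. The pads swing forward as they close: fully open they stand 13 mm farther back than shut.
Start: joints at [-54.334, 2.303, 4.859, 0, -92.561, -19.12], TCP at [0.171, -0.575, 0.245] pointing down, gripper open.
Joint ranges: [-146.85, 146.85], [-73.84, 115.35], [-62.03, 85.46], [-188.31, 113.3], [-161.28, -10.13], [-171.36, 171.36]. Speed limits (degrees/s): [147.25, 147.25, 172.46, 180, 180, 180].

### API

Orientations are given as [roll, pitch, yaw] about the fixed x, y, z axes, in that order (R = Rz(yaw) Ry(pitch) Rx(roll)).
In Python, from bench import manip, read_camera, camera_model gives the robot as it stands.
- The arm moves only by the tool servo_tool, never from a script. Its argument "plan" is a list of rows, each a list of 7 numbers: the finger opening in cm, from 0 to 8.54, then the shift along the world's x, y, z in cm, then the turn, a rotation vector about the world's x, y, z in rad. A call has 1 to 20 rows; each row shifts and turns the commanded pose from where the row before left it; what a row does not reach is not made up. A row lasts 1/10 s, in which the tool goes at most 50 mm and 8.59 degrees, less where a joint would pass 70% of its speed; a pose out of reach is approached as far as the arm can. A call with a gripper value outside its range is refused whole. The fingers move at their own pace and stop on an object; "newtons" is the grip in N (left out, the last holds). Time passes only in rows, so rows that do not move let the fingers close. It gives the time, the measured TCP pose, the force, the opening and the grip force at its end, in the units of the state.
- manip.read_state(): the state, without advancing time (a new reading comes with each control period).
- read_camera(name): name is "scene" or "top" or "wrist"; returns (picture, depth): 384x512x3 uint8, blue, green, red; 384x512 float32, m along the optical axis (not along the pixel's ray), 0 where there is no reading.
- camera_model(name): a dict with "fx", "fy", "cx", "cy" (pixels), "extrinsics" (4x4, takes a point from world to camera coordinates); the wrist camera has in their place "mount" (4x4, takes a point from camera to tool coordinates, whose origin is the TCP and whose axes are the flange's). Camera axes: x right, y down, z forward; pixel columns grow to the right and rows downward; lengths in m; the calibration is good to about 2 mm. A picture is of the moment at which its call begins: read the wrist's pose just before it. camera_model takes no time and is no camera call.
- manip.close_job(): hands the job in; it is judged then, once.
The state is a dict: "clock": time; "joints": joint angles; "dq": joint speeds; "joint_torque": joint torques, N m; "eef_pos": TCP position; "tcp_rot": TCP orientation; "ft_force": force on the tool from outside, world axes, zero at the start; "wrist_torque": the same for the moment, N m; "grip_width": finger opening in m; "finger_force": force on a finger pad.
Only numpy, scipy, OpenCV 4.12 (cv2) and the standard library are available. Lean on these libraries where they do the work, as an engineer would, in place of code of your own. Each camera call takes 0.05 s, during which the arm holds its last target. There are 200 camera calls.

### The job

A steel towing eye has fallen into the narrow gap between the wooden display case and the grey crate. Take the telescopic bent hook, whose length is set differently each time, from its stand, fish the eye up out of the gap with it (never touch the eye with the gripper or arm), set it down gently, without letting it drop, so that it stands upright on its flat foot in the black tray, then unhook it and hang the hook back in the fork of its stand. Feel your way: do not push hard with the hook on the eye, the case, the crate or the carton, and leave the headlamp, the beacon and the tin where they are.

Things in the scene. Friction and masses are not known exactly. Their poses are not given: they have to be found in the camera images.
- corner: Fixed: wooden glass-topped display case (280 x 200 mm, +y side) and grey crate (280 x 90 mm, -y side), both 130 mm high, with a gap 54 mm wide (y -27 to +27 mm) and 280 mm long between them along x; its floor is the table. A carton 110 mm high closes its end at x = -140 mm (near the robot); the +x end is open. Origin: on the table, middle of the gap.
- eye: Dropped towing eye, bright zinc-plated steel, 0.3 to 0.54 kg, loose, standing in the gap: flat foot 100 (x) x 42 x 10 mm with an upright loop across its middle (in its y-z plane, 12 mm thick along x, 42 mm wide, top at z = 56 mm). Origin: middle of the foot's underside, z up; a half turn changes nothing. It slides when pushed, with varying friction; hung by the loop's top it stays upright if moved smoothly.
- eye_loop (a point): On the eye, 25 mm above its origin, centre of the loop's opening, which runs through along x: 26 mm wide, from the foot's top at z = 10 mm up to 34 mm at the sides and 44 mm in the middle under the gabled top (heights from the eye's origin), so that a hook lifted under it centres itself.
- hook: Telescopic bent hook, 0.17 kg, loose, hanging upright in the stand. Origin: on the shaft's axis under the collar, z up. Below it a tube 13 mm thick runs down 60 mm, then a rod 8 mm thick, set to a length that differs each time and is not told: the bend (rod axis) lies 100 to 140 mm below the origin. The telescope is stiff: it keeps its length unless pushed with about 60 N.
- hook_handle (a point): Middle of the hook's square wooden handle, 24 x 24 mm (sides along the hook's x and y), 64 mm tall, 38 mm above the hook's origin; held from above. Under the handle is a square collar 44 x 44 x 6 mm. At the bottom bend the hook's foot, 8 mm thick, runs along its +x for 24 mm (axis to axis), then a tip turns up to 12 mm above the foot's axis: 16 mm clear between shaft and tip.
- stand: Fixed dark steel tool stand: base plate 110 x 100 x 12 mm, a post 165 mm high (x = 47 to 63 mm) and a fork of two level prongs along x (x = -30 to 55 mm, each 14 mm wide, 10 mm thick, top at z = 165 mm) with a 20 mm slot between them, open to -x and upwards. Origin: on the table under the place where the hook hangs.
- stand_slot (a point): Where the hook's shaft hangs: middle of the slot, level with the prongs' top, 165 mm above the table. The collar's underside, the hook's origin, rests here, the hook's foot pointing to the stand's open side (-x). Axes as stand.
- tray_in (a point): Centre of the inner floor (5 mm above the table) of the fixed black plastic tray, 250 mm (x) by 160 mm (y) outside, walls 5 mm thick and 35 mm high.
- headlamp: Loose bystander: round metal headlamp, 104 mm across and 48 mm high, lying on the display case. Origin under its middle.
- beacon: Loose bystander: orange beacon on a black base, 80 mm across and 100 mm high, on the table. Origin under its middle.
- tin: Loose bystander: closed tin, 70 mm across and 90 mm high, on the table. Origin under its middle.
Not all that is in view belongs to the job. Several things have the shape of the eye; the one meant has the colours described above.

How it is judged (in metres and radians):
On the way, in this order (a step that is already met when the one before it is completed fails the run):
1. the eye hangs on the hook, its foot above the top of case and crate (height (world z) of eye above 0.132 m and contact force between hook and eye above 1 N), for 0.2 s.
2. the eye stands upright on the tray's floor and the hook no longer touches it (x of eye in the frame of tray_in between -0.08 and 0.08 m and y of eye in the frame of tray_in between -0.065 and 0.065 m and z of eye in the frame of tray_in below 0.012 m and angle between eye's own z axis and vertical below 0.15 rad and contact force between hook and eye below 0.05 N), for 0.2 s.
At the end, for the whole second after the job is handed in: The eye is at rest upright (within 8 degrees) on the tray floor, origin within 80 mm along and 65 mm across of its centre and under 12 mm above it, clear of the hook; the hook hangs at rest upright (8 degrees) by its collar in the fork, shaft within 22 mm of its place, height within 10 mm (all of step 2 and linear speed of eye below 0.02 m/s and linear speed of hook below 0.03 m/s and horizontal distance between hook and stand_slot below 0.022 m and angle between hook's own z axis and vertical below 0.15 rad and z of hook in the frame of stand_slot between -0.01 and 0.01 m); the robot touches nothing.
It fails at once if the gripper or the arm touches the towing eye (contact force between any of the fingers, the arm and eye above 0.3 N).
It fails at once if the towing eye is dropped or flung (faster than 0.65 m/s, a fall of more than about 20 mm) (linear speed of eye above 0.65 m/s).
It fails at once if the hook pushes harder than 30 N on the case, crate or carton (contact force between hook and corner above 30 N).
It fails at once if the hook is forced against the eye with over 30 N (contact force between hook and eye above 30 N).
It fails at once if a bystander is moved more than 30 mm (distance of any of headlamp, beacon, tin from where it was at the start of the episode above 0.03 m).
It also fails if it takes over 72 s, if anything falls off the work surface, if the arm or the gripper's body presses on something with over 40 N, if the wrist force passes 120 N, or if a joint passes its speed limit or range.

## Working session

There is one attempt and no reset: what is moved stays moved. The work goes in short steps, Python scripts to look and compute and a tool call to move; the robot and the scene stay as the last step left them, time stands still between calls to the robot, and variables do not carry over. Pictures are saved under pics/ and viewed, at most 10 in all, crops included, and the job is handed in when it is done.

Besides the shell and the picture viewer there is one more tool, called after "Call:" as name(argument=value, ...), one argument or row to a line, values as JSON. servo_tool: Moves the arm, as the interface text tells. Its arguments: {"type":"object","properties":{"plan":{"type":"array"},"newtons":{"type":"number"}},"required":["plan"]}

```bash
mkdir -p pics; cat > h.py <<'E'
import numpy as np, cv2
from bench import manip, read_camera, camera_model
def cloud(name):
    s=manip.read_state(); im,d=read_camera(name); m=camera_model(name)
    v,u=np.indices(d.shape)
    P=np.stack([(u-m['cx'])/m['fx']*d,(v-m['cy'])/m['fy']*d,d],-1)
    if name=='wrist':
        M=m['mount']; M=np.array(M)
        from scipy.spatial.transform import Rotation as R
        T=np.eye(4);T[:3,:3]=R.from_euler('xyz',s['tcp_rot'],degrees=True).as_matrix();T[:3,3]=s['eef_pos']
        T=T@M
    else: T=np.linalg.inv(np.array(m['extrinsics']))
    W=P@T[:3,:3].T+T[:3,3]; W[d==0]=np.nan
    return im,d,W
E
python3 - <<'E'
from h import *
for n in ('top','scene'):
    im,d,W=cloud(n); cv2.imwrite(f'pics/{n}0.png',im); np.savez(f'{n}0.npz',im=im,d=d,W=W)
    m=camera_model(n); print(n,np.round(np.linalg.inv(m['extrinsics']),3).tolist(),m['fx'])
print(manip.read_state())
E
```

```text
top [[0.015, -0.979, 0.205, 0.316], [-1.0, -0.014, 0.004, -0.016], [-0.001, -0.205, -0.979, 1.363], [0.0, 0.0, 0.0, 1.0]] 405.20775655058605
scene [[-0.889, 0.314, -0.334, 1.029], [0.458, 0.584, -0.67, 0.89], [-0.016, -0.749, -0.663, 1.068], [0.0, 0.0, 0.0, 1.0]] 477.54872150203533
{'clock': 0.1, 'joints': array([-5.43329673e+01,  2.33426342e+00,  4.80682782e+00, -2.32133279e-02,
       -9.25638057e+01, -1.91184026e+01]), 'dq': array([ 0.09424574, -0.06267268,  0.06799573,  0.10757591, -0.08182852,
        0.04941977]), 'joint_torque': array([-4.93045416e-03, -3.69347227e+01,  3.48282301e+01,  6.95173502e+00,
       -4.45539365e-03,  7.76554202e-06]), 'eef_pos': array([ 0.17086657, -0.57485096,  0.24437703]), 'tcp_rot': array([ 1.79906196e+02, -7.97085091e-03, -1.63450343e+02]), 'ft_force': array([-0.36613056, -0.43952375, -0.50683152]), 'wrist_torque': array([ 0.01449546, -0.01981652,  0.03485624]), 'finger_force': 0.0, 'grip_width': 0.08549937310816631}
```

View pics/top0.png

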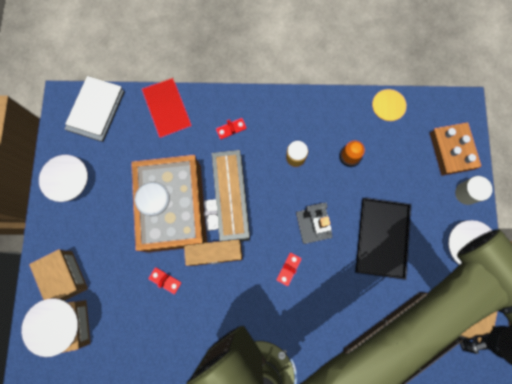

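View pics/scene0.png

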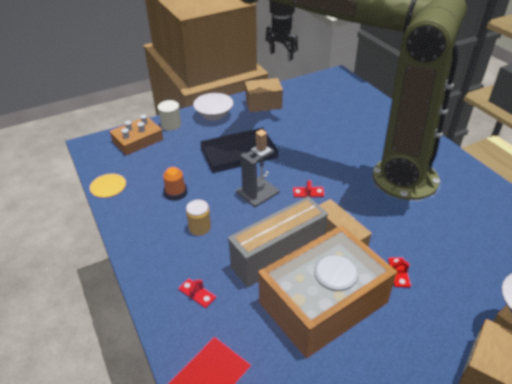

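The three red eyes, at top-view pixels (231,128), (165,280) and (289,268), have the right shape but the wrong colour. The bright grey one in the gap at (210,213) fits the description. The stand is at (316,222) and the tray at (384,238).

```bash
python3 - <<'E'
from h import *
t=np.load('top0.npz'); im,W=t['im'],t['W']
a=cv2.resize(im[145:270,125:255],None,fx=4,fy=4,interpolation=cv2.INTER_CUBIC)
b=cv2.resize(im[190:255,290:345],None,fx=5,fy=5,interpolation=cv2.INTER_CUBIC)
c=np.zeros((500,800,3),np.uint8); c[:,:520]=a; c[:325,520:795]=b
cv2.imwrite('pics/crop1.png',c)
def rect(mask,nm):
    mask=mask.astype(np.uint8); n,l,st,_=cv2.connectedComponentsWithStats(mask)
    i=1+np.argmax(st[1:,4]); P=W[l==i]; P=P[~np.isnan(P).any(1)]
    print(nm,len(P),'rect',[np.round(np.array(x),4).tolist() for x in cv2.minAreaRect(P[:,:2].astype(np.float32)*1)],'z',np.round(np.percentile(P[:,2],[5,50,95]),3))
z=W[...,2]; u=np.indices(z.shape)[1]; v=np.indices(z.shape)[0]
roi=lambda a,b,c,d:(u>=a)&(u<b)&(v>=c)&(v<d)
rect(roi(120,208,145,260)&(z>.122)&(z<.14),'case')
rect(roi(208,255,140,242)&(z>.12)&(z<.14),'crate')
rect(roi(180,250,236,275)&(z>.1)&(z<.118),'carton')
rect(roi(345,420,190,285)&(z>.028)&(z<.04),'trayrim')
rect(roi(345,420,190,285)&(im.max(2)<60),'tray')
rect(roi(290,340,190,250)&(z>.155)&(z<.172),'fork')
rect(roi(290,340,190,250)&(z>.22),'handle')
rect(roi(290,340,190,250)&(z>.008)&(z<.02),'base')
rect(roi(200,222,190,240)&(z>.04)&(z<.065),'loop')
rect(roi(200,222,190,240)&(z>.003)&(z<.02)&(im.min(2)>110),'foot')
E
```

```text
case 4840 rect [[0.5346, 0.2973], [0.2812, 0.2021], 7.5895] z [0.125 0.129 0.133]
crate 2552 rect [[0.56, 0.0995], [0.2803, 0.0903], 7.1899] z [0.126 0.13  0.134]
carton 1112 rect [[0.3826, 0.1519], [0.0634, 0.1755], 6.5233] z [0.106 0.11  0.114]
trayrim 216 rect [[0.44, -0.4228], [0.12, 0.2505], 82.9025] z [0.029 0.033 0.038]
tray 3237 rect [[0.4403, -0.4018], [0.1614, 0.2472], 82.7475] z [-0.001  0.005  0.032]
fork 336 rect [[0.4804, -0.1754], [0.0929, 0.0596], 13.3259] z [0.159 0.165 0.171]
handle 78 rect [[0.4657, -0.1792], [0.0236, 0.0241], 15.3248] z [0.226 0.234 0.237]
base 429 rect [[0.484, -0.1736], [0.1098, 0.0988], 13.5414] z [0.008 0.012 0.016]
loop 45 rect [[0.5132, 0.1694], [0.0119, 0.0372], 8.1819] z [0.041 0.048 0.057]
foot 165 rect [[0.487, 0.1684], [0.0494, 0.0397], 8.2425] z [0.004 0.01  0.015]
```

View pics/crop1.png

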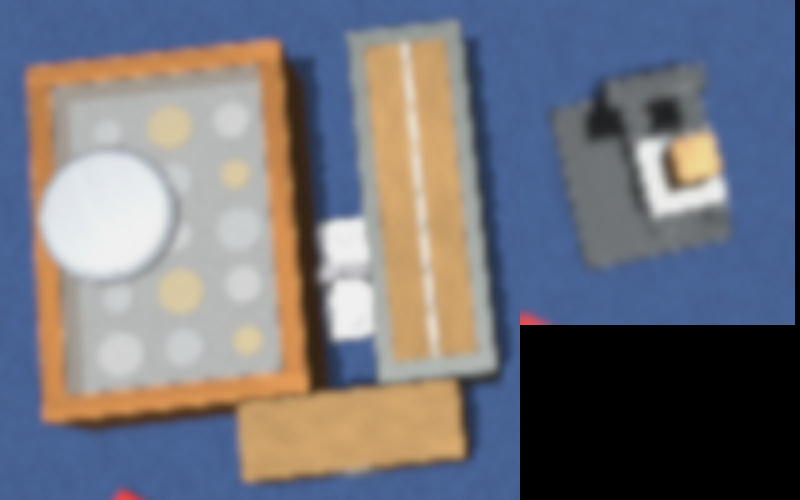

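The crop confirms that the zinc-white eye stands in the gap. The stand's post is on the +x side and the hook handle's top is visible. The sizes match (case 281x202, crate 280x90, loop 12 mm thick), and two estimates of the slot agree at (0.465, -0.179) with yaw 13.5°. The gap origin is about (0.551, 0.171) with yaw 7.3°, and the eye's loop is at (0.513, 0.169).

Next I go above the handle.

Call:
servo_tool(
  plan=[
    [8.5, 2.9, 3.9, 0.6, 0, 0, -0.053],
    [8.5, 2.9, 3.9, 0.6, 0, 0, 0],
    [8.5, 2.9, 3.9, 0.6, 0, 0, 0],
    [8.5, 2.9, 3.9, 0.6, 0, 0, 0],
    [8.5, 2.9, 3.9, 0.6, 0, 0, 0],
    [8.5, 2.9, 3.9, 0.6, 0, 0, 0],
    [8.5, 2.9, 3.9, 0.6, 0, 0, 0],
    [8.5, 2.9, 3.9, 0.6, 0, 0, 0],
    [8.5, 2.9, 3.9, 0.6, 0, 0, 0],
    [8.5, 3.3, 4.5, 0.2, 0, 0, 0],
    [8.5, 0, 0, 0, 0, 0, 0],
    [8.5, 0, 0, 0, 0, 0, 0],
  ],
)

```text
clock: 1.3
eef_pos: [0.4618, -0.1828, 0.3004]
tcp_rot: [180.0, -0.1, -166.3]
ft_force: [0.5, 0.4, 0.2]
grip_width: 0.085
finger_force: 0.0
```

```bash
python3 - <<'E'
from h import *
im,d,W=cloud('wrist'); print(manip.read_state()['eef_pos']); cv2.imwrite('pics/w1.png',im)
z=W[...,2]
def rect(m,nm):
    n,l,st,_=cv2.connectedComponentsWithStats(m.astype(np.uint8))
    if n<2: print(nm,'none');return
    i=1+np.argmax(st[1:,4]); P=W[l==i]
    print(nm,len(P),[np.round(np.array(x),4).tolist() for x in cv2.minAreaRect(P[:,:2].astype(np.float32))],np.round(np.median(P[:,2]),4))
near=np.hypot(W[...,0]-.465,W[...,1]+.179)<.05
rect(near&(z>.226)&(z<.243),'handle')
near=np.hypot(W[...,0]-.465,W[...,1]+.179)<.12
rect(near&(z>.006)&(z<.018),'base'); rect(near&(z>.16)&(z<.170),'fork')
E
```

```text
[ 0.46135229 -0.18372538  0.30070886]
handle 1353 [[0.4646, -0.1805], [0.0242, 0.0238], 14.1194] 0.235
base 2940 [[0.4831, -0.1756], [0.1097, 0.1001], 13.1594] 0.0121
fork 2172 [[0.4796, -0.1766], [0.0926, 0.0596], 13.4277] 0.1652
```

View pics/w1.png

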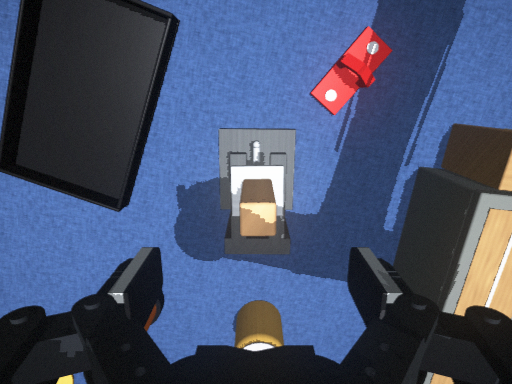

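The wrist view shows the handle at (258,215), the hook tip just visible at (257,147), and the stand. The handle is at (0.4645, -0.180). I descend and grip.

Call:
servo_tool(
  plan=[
    [8.5, 0.3, 0.3, -2, 0, 0, 0],
    [8.5, 0, 0, -2, 0, 0, 0],
    [8.5, 0, 0, -2, 0, 0, 0],
    [8.5, 0, 0, -2, 0, 0, 0],
    [8.5, 0, 0, -1.2, 0, 0, 0],
    [8.5, 0, 0, 0, 0, 0, 0],
    [2, 0, 0, 0, 0, 0, 0],
    [2, 0, 0, 0, 0, 0, 0],
    [2, 0, 0, 0, 0, 0, 0],
    [2, 0, 0, 0, 0, 0, 0],
    [2, 0, 0, 0, 0, 0, 0],
    [2, 0, 0, 0, 0, 0, 0],
    [2, 0, 0, 0, 0, 0, 0],
    [2, 0, 0, 0, 0, 0, 0],
  ],
  newtons=80,
)

```text
clock: 2.75
eef_pos: [0.4647, -0.1808, 0.2097]
tcp_rot: [-180.0, 0.1, -166.5]
ft_force: [-0.4, 2.1, 5.5]
grip_width: 0.0228
finger_force: 79.0
```

Call:
servo_tool(
  plan=[
    [2, 0, 0, 0.5, 0, 0, 0],
    [2, 0, 0, 1.5, 0, 0, 0],
    [2, 0, 0, 2, 0, 0, 0],
    [2, 0, 0, 2, 0, 0, 0],
    [2, 0, 0, 2, 0, 0, 0],
    [2, 0, 0, 2, 0, 0, 0],
    [2, 0, 0, 2, 0, 0, 0],
    [2, 0, 0, 2, 0, 0, 0],
    [2, 0, 0, 2, 0, 0, 0],
    [2, 0, 0, 1, 0, 0, 0],
    [2, 0, 0, 0, 0, 0, 0],
    [2, 0, 0, 0, 0, 0, 0],
    [2, 0, 0, 0, 0, 0, 0],
  ],
)

```text
clock: 4.05
eef_pos: [0.4643, -0.1807, 0.3778]
tcp_rot: [179.9, -0.1, -166.5]
ft_force: [0.8, -0.6, -2.3]
grip_width: 0.023
finger_force: 78.5
```

```bash
cat > L.py <<'E'
from h import *
s=manip.read_state(); print(s['eef_pos'],s['tcp_rot'],s['ft_force'],s['grip_width'])
p=s['eef_pos']
im,d,W=cloud('scene'); 
R=np.hypot(W[...,0]-p[0],W[...,1]-p[1])<.045
m=R&(W[...,2]<p[2]-.03)&(W[...,2]>.172)
v,u=np.nonzero(m)
P=W[m]
c,s_=np.cos(np.radians(13.5)),np.sin(np.radians(13.5))
X=(P[:,0]-p[0])*c+(P[:,1]-p[1])*s_; Y=-(P[:,0]-p[0])*s_+(P[:,1]-p[1])*c
dz=P[:,2]-p[2]
for lo in np.arange(-.2,-.02,.006):
    k=(dz>=lo)&(dz<lo+.006)
    if k.any(): print(round(lo,3),k.sum(),np.round([X[k].min(),X[k].max(),Y[k].min(),Y[k].max()],4))
print('low',dz.min())
v0,u0=v.min()-30,u.min()-40
cv2.imwrite('pics/s1.png',cv2.resize(im[v0:v0+110,u0:u0+110],None,fx=5,fy=5))
print(u0,v0)
E
python3 L.py
```

```text
[ 0.46431227 -0.18068514  0.37775088] [ 1.79942739e+02 -1.10671560e-01 -1.66482502e+02] [ 0.83397682 -0.6035996  -2.30138433] 0.02300566792779922
-0.158 15 [-0.0252  0.0052 -0.0037  0.0078]
-0.152 13 [-0.0246  0.0045 -0.0041  0.0074]
-0.146 9 [-0.0254  0.0055 -0.0004  0.0082]
-0.14 5 [ 0.      0.0064 -0.0009  0.0088]
-0.134 4 [-0.0018  0.0035 -0.0017  0.0044]
-0.128 5 [-0.      0.006  -0.0014  0.0069]
-0.122 5 [-0.0018  0.0057 -0.0004  0.007 ]
-0.116 4 [-0.0004  0.0057  0.0012  0.0071]
-0.11 5 [ 0.0009  0.0072 -0.0002  0.0081]
-0.104 7 [ 0.0004  0.0063 -0.0013  0.0085]
-0.098 7 [0.0004 0.0075 0.0003 0.0084]
-0.092 7 [ 0.0013  0.0078 -0.0002  0.0086]
-0.086 7 [-0.0003  0.0134 -0.0025  0.0084]
-0.08 7 [-0.0003  0.0083 -0.0031  0.0085]
-0.074 7 [ 0.0009  0.0085 -0.001   0.0078]
-0.068 5 [0.0023 0.0102 0.0037 0.0081]
-0.062 5 [0.003  0.0093 0.0027 0.0104]
-0.05 6 [-0.0166  0.0232 -0.0045  0.0218]
-0.044 78 [-0.0183  0.025  -0.02    0.0264]
-0.038 26 [-0.0173  0.0253 -0.0128  0.0271]
-0.032 10 [-0.008   0.015   0.0016  0.0151]
low -0.15625038194514357
211 70
```

The hook is held. Bend axis is about 153 mm below the TCP (L≈108 mm), and the tip is about 12 mm above it, as described. Next I carry it above the gap, 45 mm past the loop.

Call:
servo_tool(
  plan=[
    [2, 0.5, 1.8, 0, 0, 0, 0],
    [2, 0.9, 3.4, 0, 0, 0, -0.02],
    [2, 0.9, 3.4, 0, 0, 0, -0.02],
    [2, 0.9, 3.4, 0, 0, 0, -0.02],
    [2, 0.9, 3.4, 0, 0, 0, -0.02],
    [2, 0.9, 3.4, 0, 0, 0, -0.028],
    [2, 0.9, 3.4, 0, 0, 0, 0],
    [2, 0.9, 3.4, 0, 0, 0, 0],
    [2, 0.9, 3.4, 0, 0, 0, 0],
    [2, 0.9, 3.4, 0, 0, 0, 0],
    [2, 0.8, 2.3, -1, 0, 0, 0],
    [2, 0, 0, -1, 0, 0, 0],
    [2, 0, 0, 0, 0, 0, 0],
    [2, 0, 0, 0, 0, 0, 0],
  ],
)

```text
clock: 5.5
eef_pos: [0.5583, 0.1652, 0.3589]
tcp_rot: [-180.0, -0.0, -172.7]
ft_force: [0.5, -0.3, -0.7]
grip_width: 0.0233
finger_force: 78.6
```

```bash
cat > w.py <<'E'
import sys
from h import *
s=manip.read_state(); p=np.array(s['eef_pos']); print(p,s['tcp_rot'],s['ft_force'],s['grip_width'])
im,d,W=cloud('wrist'); cv2.imwrite(sys.argv[1],im); np.savez('w.npz',im=im,W=W)
z=W[...,2]
a=np.radians(7.3); ca,sa=np.cos(a),np.sin(a)
C=np.stack([(W[...,0]-.5508)*ca+(W[...,1]-.1711)*sa,-(W[...,0]-.5508)*sa+(W[...,1]-.1711)*ca],-1)
q=p[:2]-[.5508,.1711]; print('tcp in corner',q[0]*ca+q[1]*sa,-q[0]*sa+q[1]*ca)
top=(abs(z-.13)<.005)&(abs(C[...,0])<.13)
for n,k,f in (('case',top&(C[...,1]>0)&(C[...,1]<.06),1),('crate',top&(C[...,1]<0)&(C[...,1]>-.06),99)):
    if k.sum()>50:
        # inner edge per x bin
        for b in np.arange(-.12,.12,.04):
            j=k&(C[...,0]>b)&(C[...,0]<b+.02)
            if j.sum()>20: print(n,round(b+.01,3),round(float(np.percentile(C[...,1][j],f)),4))
inn=(abs(C[...,1])<.026)&(abs(C[...,0])<.138)
white=im.min(2)>90
for n,k in (('loop',inn&(z>.045)&(z<.062)),('foot',inn&(z>.005)&(z<.015)&white)):
    if k.sum()>5: print(n,k.sum(),np.round(np.percentile(C[k],[2,98],axis=0),4).tolist(),np.round(np.median(z[k]),4), 'px',np.round(np.argwhere(k).mean(0)))
E
python3 w.py pics/w2.png
```

```text
[0.55834294 0.16521282 0.3588876 ] [-1.79957416e+02 -2.72723974e-02 -1.72722754e+02] [ 0.52812536 -0.33039837 -0.70899158] 0.023291717705406896
tcp in corner 0.006733750310672094 -0.006797903988141114
case -0.11 0.0262
case -0.07 0.0263
case -0.03 0.0264
case 0.01 0.0263
case 0.05 0.0272
case 0.09 0.0404
crate -0.11 -0.0284
crate -0.07 -0.0281
crate -0.03 -0.0278
crate 0.01 -0.0283
crate 0.05 -0.0282
crate 0.09 -0.0535
loop 231 [[-0.1347, -0.0122], [-0.033, 0.026]] 0.0513 px [106. 265.]
foot 1701 [[-0.0858, -0.0186], [0.0093, 0.0205]] 0.0103 px [114. 260.]
```

View pics/w2.png

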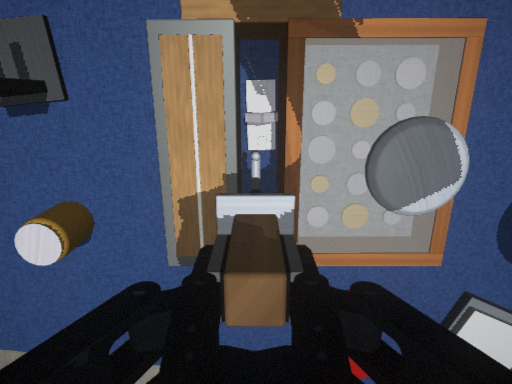

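The wrist view shows the eye in the gap at (261,115), with foot and loop clear. The hook tip is at (256,157), the headlamp (416,165) is well away, and the gap edges are at columns 237 and 287. The eye's centre in the gap frame is (-0.038, +0.001). I check where the hook tip lies relative to it.

```bash
python3 - <<'E'
from h import *
t=np.load('w.npz'); W=t['W']; sub=W[150:195,248:266].reshape(-1,3)
a=np.radians(7.3); ca,sa=np.cos(a),np.sin(a)
q=sub-[.5508,.1711,0]; C=np.c_[q[:,0]*ca+q[:,1]*sa,-q[:,0]*sa+q[:,1]*ca,q[:,2]]
C=C[(C[:,2]>.19)&(C[:,2]<.26)]
for v in range(150,196,4):
    r=W[v,246:268]-[.5508,.1711,0]; c=np.c_[r[:,0]*ca+r[:,1]*sa,-r[:,0]*sa+r[:,1]*ca,r[:,2]]; c=c[(c[:,2]>.18)&(c[:,2]<.3)]
    if len(c): print(v,len(c),np.round(c.mean(0),4),np.round(c[:,2].max(),4))
k=(W[100:130,235:290]); r=k.reshape(-1,3)-[.5508,.1711,0]; c=np.c_[r[:,0]*ca+r[:,1]*sa,-r[:,0]*sa+r[:,1]*ca,r[:,2]]; c=c[(c[:,2]>.052)&(c[:,2]<.06)&(abs(c[:,1])<.024)]
print('looptop',len(c),c.mean(0),c.min(0),c.max(0))
E
```

```text
150 5 [-0.0206 -0.0067  0.2067] 0.2078
154 9 [-0.0186 -0.0067  0.2152] 0.2168
158 9 [-0.0148 -0.0067  0.2134] 0.2171
162 9 [-0.0101 -0.0067  0.2076] 0.2089
166 9 [-0.0065 -0.0067  0.2078] 0.2088
170 9 [-0.0027 -0.0067  0.2073] 0.2086
174 9 [ 0.0009 -0.0067  0.2076] 0.2089
178 9 [ 0.004  -0.0067  0.2101] 0.2147
182 9 [ 0.0039 -0.0067  0.2241] 0.2275
186 9 [ 0.0039 -0.0067  0.2366] 0.2393
190 11 [ 0.0011 -0.0067  0.2575] 0.2596
looptop 66 [-0.03851945  0.00128288  0.05337793] [-0.04420237 -0.00545109  0.05200271] [-0.03246902  0.00786978  0.0555928 ]
```

Call:
servo_tool(
  plan=[
    [2, -0.1, 0.72, 0, 0, 0, 0],
    [2, 0, 0, 0, 0, 0, 0],
    [2, 0, 0, 0, 0, 0, 0],
    [2, 0, 0, -2, 0, 0, 0],
    [2, 0, 0, -2, 0, 0, 0],
    [2, 0, 0, -2, 0, 0, 0],
    [2, 0, 0, -2, 0, 0, 0],
    [2, 0, 0, -2, 0, 0, 0],
    [2, 0, 0, -2, 0, 0, 0],
    [2, 0, 0, -1.5, 0, 0, 0],
    [2, 0, 0, -1, 0, 0, 0],
    [2, 0, 0, -1, 0, 0, 0],
    [2, 0, 0, -1, 0, 0, 0],
    [2, 0, 0, -0.6, 0, 0, 0],
    [2, 0, 0, -0.6, 0, 0, 0],
    [2, 0, 0, -0.3, 0, 0, 0],
    [2, 0, 0, -0.3, 0, 0, 0],
    [2, 0, 0, 0, 0, 0, 0],
    [2, 0, 0, 0, 0, 0, 0],
  ],
)

```text
clock: 7.45
eef_pos: [0.5576, 0.1734, 0.1764]
tcp_rot: [180.0, 0.0, -172.7]
ft_force: [0.7, 0.5, -0.6]
grip_width: 0.023
finger_force: 78.7
```

```bash
python3 w.py pics/w3.png
```

```text
[0.55756407 0.1734083  0.17637585] [ 1.79988590e+02  2.42755638e-02 -1.72678140e+02] [ 0.68181037  0.47844199 -0.6035807 ] 0.022950110011295842
tcp in corner 0.007002551034738706 0.001430110704062224
case -0.11 0.0262
case -0.07 0.0264
case -0.03 0.0264
case 0.01 0.0265
case 0.05 0.0455
crate -0.11 -0.0278
crate -0.07 -0.0277
crate -0.03 -0.0275
crate 0.01 -0.0275
crate 0.05 -0.0437
loop 593 [[-0.0446, -0.0114], [0.0044, 0.0152]] 0.0507 px [136. 255.]
foot 4011 [[-0.0866, -0.0187], [0.0088, 0.0212]] 0.0102 px [119. 255.]
```

View pics/w3.png

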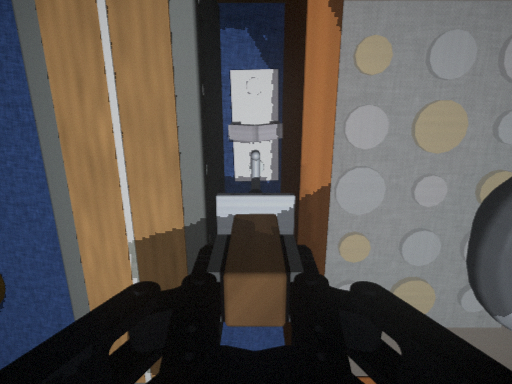

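The picture shows the tip at (256,157) lined up with the loop centre (255,132). There is no contact. I slide the tip through the loop.

Call:
servo_tool(
  plan=[
    [2, -0.4, -0.05, 0, 0, 0, 0],
    [2, -0.4, -0.05, 0, 0, 0, 0],
    [2, -0.4, -0.05, 0, 0, 0, 0],
    [2, -0.4, -0.05, 0, 0, 0, 0],
    [2, -0.4, -0.05, 0, 0, 0, 0],
    [2, -0.4, -0.05, 0, 0, 0, 0],
    [2, -0.4, -0.05, 0, 0, 0, 0],
    [2, -0.3, -0.05, 0, 0, 0, 0],
    [2, -0.2, -0.03, 0, 0, 0, 0],
    [2, 0, 0, 0, 0, 0, 0],
    [2, 0, 0, 0, 0, 0, 0],
  ],
)

```text
clock: 8.6
eef_pos: [0.5245, 0.1691, 0.1761]
tcp_rot: [180.0, 0.0, -172.7]
ft_force: [-0.0, -0.6, -1.9]
grip_width: 0.0233
finger_force: 78.7
```

```bash
python3 w.py pics/w4.png
```

```text
[0.52446671 0.16907685 0.17607076] [ 1.79993934e+02  1.37463303e-03 -1.72675238e+02] [-0.00933178 -0.58028099 -1.88065357] 0.023259383156813907
tcp in corner -0.026376910927894293 0.0013392767022464983
case -0.11 0.0262
case -0.07 0.0263
case -0.03 0.0264
case 0.01 0.0403
crate -0.11 -0.0278
crate -0.07 -0.0276
crate -0.03 -0.0275
crate 0.01 -0.0379
loop 569 [[-0.0449, -0.0118], [-0.029, 0.0158]] 0.0506 px [172. 255.]
foot 2634 [[-0.0873, -0.019], [-0.0121, 0.0206]] 0.0102 px [142. 254.]
```

The eye has not moved, and the shaft is 12 mm from the loop centre, as intended. I lift slowly.

Call:
servo_tool(
  plan=[
    [2, 0, 0, 0.4, 0, 0, 0],
    [2, 0, 0, 0.4, 0, 0, 0],
    [2, 0, 0, 0.3, 0, 0, 0],
    [2, 0, 0, 0.2, 0, 0, 0],
    [2, 0, 0, 0.2, 0, 0, 0],
    [2, 0, 0, 0.2, 0, 0, 0],
    [2, 0, 0, 0.2, 0, 0, 0],
    [2, 0, 0, 0.2, 0, 0, 0],
    [2, 0, 0, 0.2, 0, 0, 0],
    [2, 0, 0, 0.2, 0, 0, 0],
    [2, 0, 0, 0.2, 0, 0, 0],
    [2, 0, 0, 0, 0, 0, 0],
    [2, 0, 0, 0, 0, 0, 0],
  ],
)

```text
clock: 9.95
eef_pos: [0.5244, 0.1691, 0.203]
tcp_rot: [180.0, -0.0, -172.7]
ft_force: [-0.1, 0.5, -5.9]
grip_width: 0.0232
finger_force: 78.5
```

```bash
python3 w.py pics/w5.png
```

```text
[0.52441889 0.16910857 0.20303495] [ 1.79989823e+02 -3.18974360e-03 -1.72675621e+02] [-0.05243716  0.5448945  -5.90819034] 0.023220234227209
tcp in corner -0.026420318468974465 0.0013768144391575307
case -0.11 0.0262
case -0.07 0.0263
case -0.03 0.0279
case 0.01 0.04
crate -0.11 -0.0278
crate -0.07 -0.0276
crate -0.03 -0.0276
crate 0.01 -0.0375
loop 783 [[-0.0534, -0.0193], [-0.0292, 0.0233]] 0.0551 px [165. 255.]
```

View pics/w5.png

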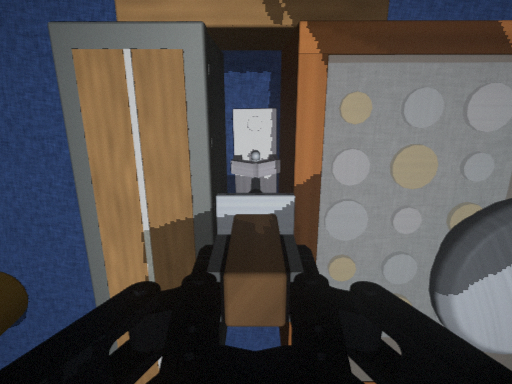

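The eye now hangs on the hook: its loop sits under the tip at (255,160) and the force is about -6 N. I raise it well clear.

Call:
servo_tool(
  plan=[
    [2, 0, 0, 0.2, 0, 0, 0],
    [2, 0, 0, 0.4, 0, 0, 0],
    [2, 0, 0, 0.7, 0, 0, 0],
    [2, 0, 0, 1, 0, 0, 0],
    [2, 0, 0, 1.3, 0, 0, 0],
    [2, 0, 0, 1.5, 0, 0, 0],
    [2, 0, 0, 1.5, 0, 0, 0],
    [2, 0, 0, 1.5, 0, 0, 0],
    [2, 0, 0, 1.5, 0, 0, 0],
    [2, 0, 0, 1.5, 0, 0, 0],
    [2, 0, 0, 1.5, 0, 0, 0],
    [2, 0, 0, 1.5, 0, 0, 0],
    [2, 0, 0, 1.3, 0, 0, 0],
    [2, 0, 0, 1.1, 0, 0, 0],
    [2, 0, 0, 0.9, 0, 0, 0],
    [2, 0, 0, 0.7, 0, 0, 0],
    [2, 0, 0, 0.5, 0, 0, 0],
    [2, 0, 0, 0.3, 0, 0, 0],
    [2, 0, 0, 0, 0, 0, 0],
    [2, 0, 0, 0, 0, 0, 0],
  ],
)

```text
clock: 12.0
eef_pos: [0.5244, 0.1691, 0.3916]
tcp_rot: [-180.0, -0.0, -172.7]
ft_force: [-0.3, 0.9, -5.7]
grip_width: 0.0234
finger_force: 78.5
```

Call:
servo_tool(
  plan=[
    [2, -0.04, -0.3, 0, 0, 0, 0],
    [2, -0.09, -0.7, 0, 0, 0, 0],
    [2, -0.14, -1.1, 0, 0, 0, 0],
    [2, -0.2, -1.6, 0, 0, 0, 0],
    [2, -0.25, -2.0, 0, 0, 0, 0],
    [2, -0.29, -2.3, 0, 0, 0, 0],
    [2, -0.32, -2.5, 0, 0, 0, 0],
    [2, -0.32, -2.5, 0, 0, 0, 0],
    [2, -0.32, -2.5, 0, 0, 0, 0],
    [2, -0.32, -2.5, 0, 0, 0, 0],
    [2, -0.32, -2.5, 0, 0, 0, 0],
    [2, -0.32, -2.5, 0, 0, 0, 0],
    [2, -0.32, -2.5, 0, 0, 0, 0],
    [2, -0.32, -2.5, 0, 0, 0, 0],
    [2, -0.32, -2.5, 0, 0, 0, 0],
    [2, -0.32, -2.5, 0, 0, 0, 0],
    [2, -0.32, -2.5, 0, 0, 0, 0],
    [2, -0.32, -2.5, 0, 0, 0, 0],
    [2, -0.32, -2.5, 0, 0, 0, 0],
    [2, -0.32, -2.5, 0, 0, 0, 0],
  ],
)

```text
clock: 14.0
eef_pos: [0.4682, -0.2628, 0.3925]
tcp_rot: [-180.0, 0.0, -172.7]
ft_force: [1.1, 0.1, -4.4]
grip_width: 0.0233
finger_force: 78.5
```

Call:
servo_tool(
  plan=[
    [2, -0.32, -2.5, 0, 0, 0, 0],
    [2, -0.32, -2.5, 0, 0, 0, 0],
    [2, -0.29, -2.3, 0, 0, 0, 0],
    [2, -0.25, -2.0, 0, 0, 0, 0],
    [2, -0.2, -1.6, 0, 0, 0, 0],
    [2, -0.14, -1.1, 0, 0, 0, 0],
    [2, -0.11, -0.9, 0, 0, 0, 0],
    [2, -0.09, -0.7, 0, 0, 0, 0],
    [2, -0.04, -0.3, 0, 0, 0, 0],
    [2, 0, 0, 0, 0, 0, 0],
    [2, 0, 0, 0, 0, 0, 0],
    [2, 0, 0, 0, 0, 0, 0],
    [2, 0, 0, 0, 0, 0, 0],
  ],
)

```text
clock: 15.3
eef_pos: [0.4521, -0.3996, 0.3922]
tcp_rot: [-180.0, 0.0, -172.6]
ft_force: [-0.7, -0.3, -5.0]
grip_width: 0.0231
finger_force: 78.6
```

```bash
python3 - <<'E'
from h import *
s=manip.read_state(); print(s['eef_pos'],s['tcp_rot'],s['ft_force'])
im,d,W=cloud('wrist'); cv2.imwrite('pics/w6.png',im)
z=W[...,2]
near=(abs(W[...,0]-.44)<.2)&(abs(W[...,1]+.4)<.13)
def rect(k,n):
    P=W[k]; print(n,len(P),[np.round(np.array(x),4).tolist() for x in cv2.minAreaRect(P[:,:2].astype(np.float32))],np.percentile(P,[2,50,98],axis=0).round(4).tolist()) if len(P) else print(n,0)
rect(near&(abs(z-.035)<.003),'rim'); rect(near&(abs(z-.005)<.003)&(im.max(2)<70),'floor')
e=near&(z>.15)&(z<.30)&(im.min(2)>100); rect(e,'eye'); rect(e&(abs(z-np.median(z[e]))<.006),'eyefoot')
E
```

```text
[ 0.45206688 -0.39959509  0.39222782] [-1.79998774e+02  1.37266154e-02 -1.72645806e+02] [-0.68721879 -0.32193656 -5.04398744]
rim 1539 [[0.4416, -0.4038], [0.1601, 0.2503], 82.9432] [[0.3116, -0.4936, 0.0325], [0.3835, -0.4284, 0.0348], [0.5566, -0.3134, 0.0368]]
floor 2317 [[0.4418, -0.4038], [0.1508, 0.2413], 82.8833] [[0.3176, -0.4877, 0.0033], [0.5002, -0.455, 0.0051], [0.5511, -0.3216, 0.0072]]
eye 3420 [[0.4323, -0.4022], [0.0836, 0.0438], 8.7141] [[0.392, -0.4245, 0.2068], [0.4271, -0.4032, 0.2087], [0.4709, -0.3798, 0.2517]]
eyefoot 2620 [[0.4322, -0.402], [0.0836, 0.0418], 8.4806] [[0.3915, -0.425, 0.2067], [0.4189, -0.4042, 0.2084], [0.4714, -0.3796, 0.2105]]
```

View pics/w6.png

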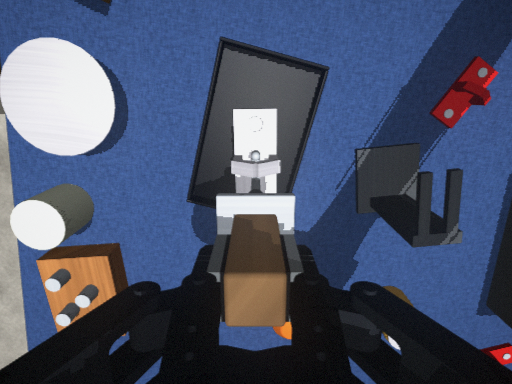

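The eye hangs level over the tray. The tray centre is (0.4416, -0.4038) and the eye is at about (0.440, -0.401), with its underside at 0.1985. I expect touchdown at TCP z≈0.199.

Call:
servo_tool(
  plan=[
    [2, 0, 0, -0.3, 0, 0, 0],
    [2, 0, 0, -0.6, 0, 0, 0],
    [2, 0, 0, -1, 0, 0, 0],
    [2, 0, 0, -1.4, 0, 0, 0],
    [2, 0, 0, -1.6, 0, 0, 0],
    [2, 0, 0, -1.6, 0, 0, 0],
    [2, 0, 0, -1.6, 0, 0, 0],
    [2, 0, 0, -1.6, 0, 0, 0],
    [2, 0, 0, -1.6, 0, 0, 0],
    [2, 0, 0, -1.6, 0, 0, 0],
    [2, 0, 0, -1.6, 0, 0, 0],
    [2, 0, 0, -1.3, 0, 0, 0],
    [2, 0, 0, -1, 0, 0, 0],
    [2, 0, 0, -0.7, 0, 0, 0],
    [2, 0, 0, -0.5, 0, 0, 0],
    [2, 0, 0, -0.3, 0, 0, 0],
    [2, 0, 0, -0.2, 0, 0, 0],
    [2, 0, 0, 0, 0, 0, 0],
    [2, 0, 0, 0, 0, 0, 0],
  ],
)

```text
clock: 17.25
eef_pos: [0.452, -0.4, 0.2075]
tcp_rot: [-180.0, 0.0, -172.7]
ft_force: [-0.5, 0.4, -5.2]
grip_width: 0.0229
finger_force: 78.6
```

Call:
servo_tool(
  plan=[
    [2, 0, 0, -0.15, 0, 0, 0],
    [2, 0, 0, -0.15, 0, 0, 0],
    [2, 0, 0, -0.15, 0, 0, 0],
    [2, 0, 0, -0.15, 0, 0, 0],
    [2, 0, 0, -0.15, 0, 0, 0],
    [2, 0, 0, -0.15, 0, 0, 0],
    [2, 0, 0, -0.15, 0, 0, 0],
    [2, 0, 0, -0.15, 0, 0, 0],
    [2, 0, 0, 0, 0, 0, 0],
    [2, 0, 0, 0, 0, 0, 0],
  ],
)

```text
clock: 18.25
eef_pos: [0.452, -0.4, 0.1953]
tcp_rot: [-180.0, 0.0, -172.7]
ft_force: [-1.0, 0.5, -1.1]
grip_width: 0.0232
finger_force: 79.1
```

The force has dropped from -5.2 to -1.1 N, so the eye is standing. I lower the hook inside the loop.

Call:
servo_tool(
  plan=[
    [2, 0, 0, -0.2, 0, 0, 0],
    [2, 0, 0, -0.2, 0, 0, 0],
    [2, 0, 0, -0.2, 0, 0, 0],
    [2, 0, 0, -0.2, 0, 0, 0],
    [2, 0, 0, -0.2, 0, 0, 0],
    [2, 0, 0, -0.2, 0, 0, 0],
    [2, 0, 0, -0.2, 0, 0, 0],
    [2, 0, 0, 0, 0, 0, 0],
    [2, 0, 0, 0, 0, 0, 0],
  ],
)

```text
clock: 19.15
eef_pos: [0.4519, -0.4, 0.181]
tcp_rot: [180.0, -0.0, -172.7]
ft_force: [-0.1, -0.0, -1.6]
grip_width: 0.0232
finger_force: 79.1
```

```bash
cat > e.py <<'E'
import sys
from h import *
s=manip.read_state(); print(s['eef_pos'],s['ft_force'])
im,d,W=cloud('wrist'); cv2.imwrite(sys.argv[1],im); p=s['eef_pos']
a=np.radians(7.3); ca,sa=np.cos(a),np.sin(a)
q=W-[p[0],p[1],0]; C=np.stack([q[...,0]*ca+q[...,1]*sa,-q[...,0]*sa+q[...,1]*ca,q[...,2]],-1)
near=(abs(W[...,0]-.44)<.11)&(abs(W[...,1]+.4)<.06)&(im.min(2)>85)
for n,lo,hi in (('foot',.011,.02),('loop',.052,.066)):
    k=near&(C[...,2]>lo)&(C[...,2]<hi)
    if k.sum(): print(n,k.sum(),'rel tcp (hook axes)',np.percentile(C[k],[2,50,98],axis=0).round(4).tolist())
E
python3 e.py pics/w7.png
```

```text
[ 0.4519136  -0.39996472  0.18103695] [-0.14831874 -0.02909963 -1.57636666]
foot 2724 rel tcp (hook axes) [[-0.061, -0.0201, 0.0137], [-0.036, 0.0002, 0.0152], [0.0144, 0.0202, 0.0173]]
loop 459 rel tcp (hook axes) [[-0.018, -0.0106, 0.0522], [-0.0117, 0.0002, 0.0566], [-0.0024, 0.011, 0.0633]]
```

View pics/w7.png

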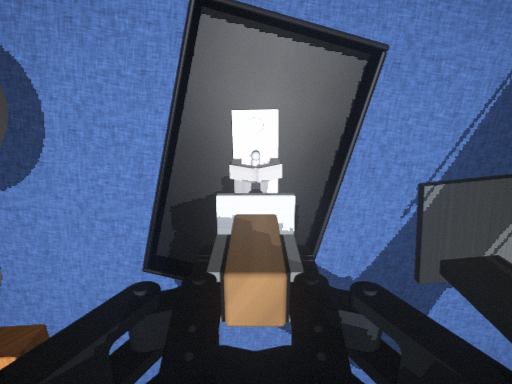

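The eye stands upright (foot top at z=0.015) and the hook is free inside the loop. I slide the tip out and then rise.

Call:
servo_tool(
  plan=[
    [2, 0.3, 0.04, 0, 0, 0, 0],
    [2, 0.4, 0.05, 0, 0, 0, 0],
    [2, 0.4, 0.05, 0, 0, 0, 0],
    [2, 0.4, 0.05, 0, 0, 0, 0],
    [2, 0.4, 0.05, 0, 0, 0, 0],
    [2, 0.4, 0.05, 0, 0, 0, 0],
    [2, 0.4, 0.05, 0, 0, 0, 0],
    [2, 0.4, 0.05, 0, 0, 0, 0],
    [2, 0.4, 0.05, 0, 0, 0, 0],
    [2, 0.4, 0.05, 0, 0, 0, 0],
    [2, 0, 0, 0, 0, 0, 0],
    [2, 0, 0, 0, 0, 0, 0],
  ],
)

```text
clock: 20.4
eef_pos: [0.491, -0.395, 0.1809]
tcp_rot: [180.0, -0.0, -172.7]
ft_force: [-0.7, -0.2, -1.9]
grip_width: 0.0232
finger_force: 79.1
```

```bash
python3 e.py pics/w8.png
```

```text
[ 0.49099704 -0.3949747   0.1809474 ] [-0.73135563 -0.18330021 -1.86577393]
foot 4242 rel tcp (hook axes) [[-0.1, -0.02, 0.0136], [-0.0644, 0.0002, 0.0152], [-0.004, 0.0205, 0.0172]]
loop 491 rel tcp (hook axes) [[-0.057, -0.0109, 0.0522], [-0.0508, 0.0002, 0.0566], [-0.0027, 0.0112, 0.0618]]
```

Clear of the loop, and the eye is unmoved. Raise the hook and return it above the stand.

Call:
servo_tool(
  plan=[
    [2, 0, 0, 1, 0, 0, 0],
    [2, 0, 0, 2, 0, 0, 0],
    [2, 0, 0, 3, 0, 0, 0],
    [2, 0, 0, 3, 0, 0, 0],
    [2, 0, 0, 3, 0, 0, 0],
    [2, 0, 0, 3, 0, 0, 0],
    [2, 0, 0, 3, 0, 0, 0],
    [2, 0, 0, 2, 0, 0, 0],
    [2, -0.3, 2.1, 0, 0, 0, 0.018],
    [2, -0.3, 2.5, 0, 0, 0, 0.018],
    [2, -0.3, 2.5, 0, 0, 0, 0.018],
    [2, -0.3, 2.5, 0, 0, 0, 0.018],
    [2, -0.3, 2.5, 0, 0, 0, 0.018],
    [2, -0.3, 2.5, 0, 0, 0, 0.018],
    [2, -0.3, 2.5, 0, 0, 0, 0],
    [2, -0.3, 2.5, 0, 0, 0, 0],
    [2, -0.2, 1.9, 0, 0, 0, 0],
    [2, 0, 0, 0, 0, 0, 0],
    [2, 0, 0, 0, 0, 0, 0],
    [2, 0, 0, 0, 0, 0, 0],
  ],
)

```text
clock: 22.45
eef_pos: [0.4649, -0.1806, 0.3815]
tcp_rot: [-180.0, 0.0, -166.5]
ft_force: [-0.7, 0.5, -1.6]
grip_width: 0.0231
finger_force: 79.6
```

```bash
python3 - <<'E'
from h import *
s=manip.read_state(); print(s['eef_pos'],s['tcp_rot'],s['ft_force'])
im,d,W=cloud('wrist'); z=W[...,2]; p=s['eef_pos']
near=np.hypot(W[...,0]-.465,W[...,1]+.179)<.12
for n,k in (('base',near&(abs(z-.012)<.004)),('fork',near&(abs(z-.165)<.005)),('tip',near&(z>.2)&(z<.242)),('eyefoot',(abs(W[...,0]-.44)<.1)&(abs(W[...,1]+.4)<.06)&(abs(z-.015)<.004)&(im.min(2)>85))):
    P=W[k]
    if len(P): print(n,len(P),[np.round(np.array(x),4).tolist() for x in cv2.minAreaRect(P[:,:2].astype(np.float32))],P.mean(0).round(4))
E
```

```text
[ 0.46485012 -0.18056754  0.38145713] [-1.79988975e+02  2.22372179e-02 -1.66521752e+02] [-0.73923276  0.46614012 -1.58085694]
base 2733 [[0.4496, -0.1562], [0.1655, 0.1532], 13.1101] [ 0.4599 -0.173   0.012 ]
fork 1431 [[0.465, -0.1798], [0.0626, 0.0479], 13.232] [ 0.464  -0.1803  0.1652]
tip 273 [[0.451, -0.1837], [0.0265, 0.0073], 13.7264] [ 0.4511 -0.1837  0.2326]
eyefoot 1792 [[0.4404, -0.4011], [0.1, 0.0427], 8.6941] [ 0.4384 -0.4006  0.0152]
```

The pose matches the original grasp, the foot lies along the slot, and the eye rests at (0.440, -0.401). Now I lower the hook into the fork.

Call:
servo_tool(
  plan=[
    [2, 0, 0, -1, 0, 0, 0],
    [2, 0, 0, -2, 0, 0, 0],
    [2, 0, 0, -2, 0, 0, 0],
    [2, 0, 0, -2, 0, 0, 0],
    [2, 0, 0, -2, 0, 0, 0],
    [2, 0, 0, -2, 0, 0, 0],
    [2, 0, 0, -2, 0, 0, 0],
    [2, 0, 0, -2, 0, 0, 0],
    [2, 0, 0, -1, 0, 0, 0],
    [2, 0, 0, -0.5, 0, 0, 0],
    [2, 0, 0, -0.3, 0, 0, 0],
    [2, 0, 0, -0.2, 0, 0, 0],
    [2, 0, 0, -0.1, 0, 0, 0],
    [2, 0, 0, 0, 0, 0, 0],
    [2, 0, 0, 0, 0, 0, 0],
  ],
)

```text
clock: 24.0
eef_pos: [0.4651, -0.18, 0.2105]
tcp_rot: [-180.0, 0.0, -166.5]
ft_force: [-0.1, -0.1, -1.0]
grip_width: 0.0231
finger_force: 79.5
```

Call:
servo_tool(
  plan=[
    [2, 0, 0, -0.1, 0, 0, 0],
    [2, 0, 0, -0.05, 0, 0, 0],
    [2, 0, 0, 0, 0, 0, 0],
    [2, 0, 0, 0, 0, 0, 0],
  ],
)

```text
clock: 24.4
eef_pos: [0.4651, -0.1801, 0.2097]
tcp_rot: [-180.0, 0.1, -166.5]
ft_force: [-1.5, 2.3, 5.0]
grip_width: 0.0231
finger_force: 80.1
```

The collar is resting on the prongs (+5 N). I open and retreat upward.

Call:
servo_tool(
  plan=[
    [2.8, 0, 0, 0, 0, 0, 0],
    [3.5, 0, 0, 0, 0, 0, 0],
    [5, 0, 0, 0, 0, 0, 0],
    [7, 0, 0, 0, 0, 0, 0],
    [8.5, 0, 0, 0, 0, 0, 0],
    [8.5, 0, 0, 0, 0, 0, 0],
    [8.5, 0, 0, 0, 0, 0, 0],
    [8.5, 0, 0, 1, 0, 0, 0],
    [8.5, 0, 0, 2, 0, 0, 0],
    [8.5, 0, 0, 2, 0, 0, 0],
    [8.5, 0, 0, 2, 0, 0, 0],
    [8.5, 0, 0, 2, 0, 0, 0],
    [8.5, 0, 0, 0, 0, 0, 0],
    [8.5, 0, 0, 0, 0, 0, 0],
    [8.5, 0, 0, 0, 0, 0, 0],
    [8.5, 0, 0, 0, 0, 0, 0],
  ],
)

```text
clock: 26.0
eef_pos: [0.4647, -0.18, 0.2977]
tcp_rot: [180.0, -0.1, -166.5]
ft_force: [0.3, 0.3, -0.3]
grip_width: 0.0849
finger_force: 0.0
```

```bash
python3 - <<'E'
from h import *
s=manip.read_state(); print(s['eef_pos'],s['ft_force'],s['grip_width'])
im,d,W=cloud('wrist'); z=W[...,2]; cv2.imwrite('pics/w9.png',im)
near=np.hypot(W[...,0]-.465,W[...,1]+.179)<.05
for n,k in (('handle',near&(z>.226)&(z<.243)),('eyefoot',(abs(W[...,0]-.44)<.1)&(abs(W[...,1]+.4)<.06)&(abs(z-.015)<.004)&(im.min(2)>85))):
    P=W[k]
    if len(P): print(n,len(P),[np.round(np.array(x),4).tolist() for x in cv2.minAreaRect(P[:,:2].astype(np.float32))],np.median(P,0).round(4))
E
```

```text
[ 0.46470926 -0.17995042  0.2977155 ] [ 0.31694414  0.34868795 -0.33507152] 0.08490220286285607
handle 1391 [[0.4653, -0.1801], [0.024, 0.0239], 13.3777] [ 0.4638 -0.1805  0.235 ]
eyefoot 2582 [[0.4404, -0.4013], [0.1001, 0.0431], 8.423] [ 0.4311 -0.4004  0.0152]
```

View pics/w9.png

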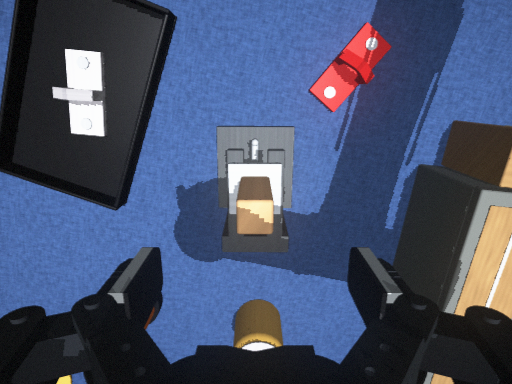

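The eye stands upright in the tray at (85,93). The hook hangs in its fork at (255,205), handle top at 0.235, and the gripper is clear.

```bash
python3 -c "
from bench import manip
print(manip.close_job())"
```

```text
the job is handed in; nothing more can be done
None
```

The job is handed in at about 26 s of the 72 s allowed: the zinc towing eye stands upright in the black tray within about 3 mm of its centre, and the hook hangs back in the fork of its stand; no verdict was returned.

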